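Kit the good parts for a power supply repair

ROBOT

A 7-joint arm with a two-finger parallel gripper is mounted at the origin on the work surface. World frame = base frame: x ahead of the robot, y to its left, z up, the work surface at z = 0. Lengths are in m, angles in rad, forces in N, time in s.
With the tool pointing down it reaches from about 0.425 to 0.95 m from the base axis. Payload 16.7 kg.
Tool frame: the origin (TCP) lies at the very end of the fingers, on their centre line; the grasp point (between the pads) lies 19 mm behind it; z points along the fingers, y is the line along which they close (so a half turn about z gives the same grasp; the last joint's range is limited). The gripper opens to 94 mm and grips with 3 to 60 N. Pads are 16 mm wide; open, the fingers measure 119 mm over their backs; the gripper's body (75 mm by 177 mm) begins 78 mm behind the grasp point.
Start: joints at [-1.353, 0.426, 0.074, 1.606, -0.034, 1.111, -0.067], TCP at [0.242, 0.63, 0.205] pointing down, gripper open.
Joint ranges: [-2.85, 2.85], [-0.5, 2.14], [-1.23, 1.37], [0.21, 2.46], [-1.02, 4.16], [0.16, 2.05], [-2.73, 2.73]. Speed limits (rad/s): [1.89, 1.89, 2.39, 2.39, 3.01, 3.01, 3.01].

INTERFACE

Orientations are given as a unit quaternion [x, y, z, w].
In Python, from plant import robot, eyes, hand_in gives the robot as it stands. The module is installed in compiled form; this text tells all that it offers.
- The arm moves only by the shell command python3 -m handwheel 'ROWS' [FORCE]. ROWS is a JSON list of rows, 1 to 5 of them, each of 7 numbers: the finger opening in m, then dx, dy, dz in m, then a rotation vector rx, ry, rz in rad; each row is the pose to reach, as a shift and turn from the pose commanded when the command began, along the tool's axes at that moment; what a row does not reach only later rows make up. A row lasts 1/12 s, in which the tool goes at most 0.0417 m and 0.125 rad, less where a joint would pass 70% of its speed; a pose out of reach is approached as far as the arm can. The fingers move at their own pace and stop on an object; FORCE is the grip in N (left out, the last holds). Time passes only in rows, so rows that do not move let the fingers close. It prints the time, the measured TCP pose, the force, the opening and the grip force at its end.
- robot.get_obs(): the state, without advancing time (a new reading comes with each control period).
- eyes.snapshot(name): name is "side" or "top"; returns a dict with "image" (400x640x3 uint8, red, green, blue), "vfov" (degrees; the focal length in pixels is half the picture's height over the tangent of half this angle, whatever the lens; pixels are square), "cx", "cy" (the principal point, pixels), "dist" ([k1, k2, p1, p2, k3] as OpenCV has them; the pictures are not rectified), "rvec" (rotation vector, rad) and "tvec" (3), from world to camera coordinates, as OpenCV has them. Camera axes: x right, y down, z forward; pixel columns grow to the right and rows downward; lengths in m; the calibration is good to about 2 mm. A picture is of the moment at which its call begins. There is no depth.
- hand_in(): hands the job in; it is judged then, once.
The state is a dict: "t": time; "joint_positions": joint angles; "joint_velocities": joint speeds; "effort": joint torques, N m; "eef_pos": TCP position; "orientation": TCP orientation; "force": force on the tool from outside, world axes, zero at the start; "wrist_torque": the same for the moment, N m; "finger_gap": finger opening in m; "grasp_force": force on a finger pad.
Only numpy, scipy, OpenCV 4.12 (cv2) and the standard library are available. Lean on these libraries where they do the work, as an engineer would, in place of code of your own. Each camera call takes 0.05 s, during which the arm holds its last target. There are 200 camera calls.

TASK

Get the good parts for the power supply repair into the black caddy, each standing upright on the floor of its own bin: the capacitor in the red bin, the relay in the blue bin, the finned heat sink in the yellow bin and the transformer in the white bin. The capacitor with the swollen brown top and the relay with the scorched brown top are the failed ones: leave them standing where they are, undisturbed.

Things in the scene. Friction and masses are not known exactly. Their poses are not given: they have to be found in the camera images.
- capacitor: The good electrolytic capacitor, upright cylinder 35 mm in diameter (33 mm at the top 3 mm) and 45 mm tall, dark blue sleeve with a white stripe, flat bright silver top with a thin dark cross. Loose, about 65 g. Origin: centre of its underside; z up the cylinder.
- swollen_capacitor: The failed electrolytic capacitor, upright cylinder 35 mm in diameter (33 mm at the top 3 mm) and 50 mm tall, dark blue sleeve with a white stripe, top swollen into a brown crusted dome. Loose, about 65 g. Origin: centre of its underside; z up the cylinder. To be left alone.
- relay: The good power relay, upright cream-white box 30 mm (its x) x 26 mm (its y) x 38 mm tall with a grey foot, top clean but for a thin grey stripe. Loose, about 60 g. Origin: centre of its underside; z up.
- scorched_relay: The failed power relay, upright cream-white box 30 mm (its x) x 26 mm (its y) x 38 mm tall with a grey foot, with a round brown and black scorch mark on the top and brown marks on two sides. Loose, about 60 g. Origin: centre of its underside; z up. To be left alone.
- heat_sink: Bare aluminium heat sink standing on the bench, 45 mm (its x) x 25 mm (its y) x 40 mm tall: a back plate (at +y) with six upright fins that point to -y; grip it across its y, plate to fin tips. Loose, about 80 g. Origin: centre of its underside; z up.
- transformer: Small mains transformer: dark laminated steel core 42 mm (its x) x 16 mm (its y) x 36 mm tall through a yellow taped coil 27 mm (x) x 34 mm (y) that reaches from 5 to 33 mm above the underside, on a black foot 42 x 34 x 5 mm. Grip it across its y, on the coil (34 mm). Loose, about 170 g. Origin: centre of its underside; z up.
- red_bin: Red square bin, open on top, one of four fixed two by two, 80 mm apart, in a black caddy tray (176 mm square, rim 14 mm high). 74 x 74 mm outside, 68 x 68 inside, walls 3 mm thick, 16 mm high; inner floor 3 mm above its origin. Origin: centre of its underside, 4 mm above the bench; z up, x and y along its sides. Which colour is at which corner varies.
- blue_bin: Blue square bin, open on top, one of four fixed two by two, 80 mm apart, in a black caddy tray (176 mm square, rim 14 mm high). 74 x 74 mm outside, 68 x 68 inside, walls 3 mm thick, 16 mm high; inner floor 3 mm above its origin. Origin: centre of its underside, 4 mm above the bench; z up, x and y along its sides. Which colour is at which corner varies.
- yellow_bin: Yellow square bin, open on top, one of four fixed two by two, 80 mm apart, in a black caddy tray (176 mm square, rim 14 mm high). 74 x 74 mm outside, 68 x 68 inside, walls 3 mm thick, 16 mm high; inner floor 3 mm above its origin. Origin: centre of its underside, 4 mm above the bench; z up, x and y along its sides. Which colour is at which corner varies.
- white_bin: White square bin, open on top, one of four fixed two by two, 80 mm apart, in a black caddy tray (176 mm square, rim 14 mm high). 74 x 74 mm outside, 68 x 68 inside, walls 3 mm thick, 16 mm high; inner floor 3 mm above its origin. Origin: centre of its underside, 4 mm above the bench; z up, x and y along its sides. Which colour is at which corner varies.
Not all that is in view belongs to the job. What is shaped like the capacitor but green or turquoise is not meant. What is shaped like the transformer but green is not meant.

How it is judged:
At the end, for the whole second after the job is handed in: Capacitor in red bin, relay in blue, heat sink in yellow, transformer in white: each on its bin's floor (underside under 8 mm above the bin's), within 32 mm of its centre, upright within 0.12 rad, at rest; both failed parts upright, at rest, within 20 mm of their start (horizontal distance between capacitor and red_bin below 0.032 m and z of capacitor in the frame of red_bin between 0 and 0.008 m and angle between each of capacitor, relay, heat_sink, transformer, swollen_capacitor, scorched_relay's own z axis and vertical below 0.12 rad and linear speed of each of capacitor, relay, heat_sink, transformer, swollen_capacitor, scorched_relay below 0.02 m/s and horizontal distance between relay and blue_bin below 0.032 m and z of relay in the frame of blue_bin between 0 and 0.008 m and horizontal distance between heat_sink and yellow_bin below 0.032 m and z of heat_sink in the frame of yellow_bin between 0 and 0.008 m and horizontal distance between transformer and white_bin below 0.032 m and z of transformer in the frame of white_bin between 0 and 0.008 m and distance of each of swollen_capacitor, scorched_relay from where it was at the start of the episode below 0.02 m); the robot touches nothing.
It fails at once if the swollen capacitor is moved more than 20 mm or tipped over (distance of swollen_capacitor from where it was at the start of the episode above 0.02 m or angle between swollen_capacitor's own z axis and vertical above 0.5 rad).
It fails at once if the scorched relay is moved more than 20 mm or tipped over (distance of scorched_relay from where it was at the start of the episode above 0.02 m or angle between scorched_relay's own z axis and vertical above 0.5 rad).
It also fails if it takes over 102 s, if anything falls off the work surface, if the arm or the gripper's body presses on something with over 40 N, if the wrist force passes 120 N, or if a joint passes its speed limit or range.

## Working session

There is one attempt and no reset: what is moved stays moved. The work goes in short steps, Python scripts to look and compute and a shell command to move; the robot and the scene stay as the last step left them, time stands still between calls to the robot, and variables do not carry over. Pictures are saved under pics/ and viewed, at most 14 in all, crops included, and the job is handed in when it is done.

```bash
mkdir -p pics
cat > h.py <<'E'
import cv2,numpy as np
from plant import robot,eyes
from scipy.spatial.transform import Rotation as R
def snap(n,f=None):
    s=eyes.snapshot(n)
    if f: cv2.imwrite(f,s["image"][:,:,::-1])
    return s
def K(s):
    f=200/np.tan(np.radians(s["vfov"])/2); return np.array([[f,0,s["cx"]],[0,f,s["cy"]],[0,0,1.]])
def ray(s,px,z):
    u=cv2.undistortPoints(np.array(px,float).reshape(-1,1,2),K(s),np.array(s["dist"],float)).reshape(-1,2)
    Rm=cv2.Rodrigues(np.array(s["rvec"],float))[0]; t=np.array(s["tvec"],float).ravel()
    c=-Rm.T@t; d=np.c_[u,np.ones(len(u))]@Rm
    return c+d*((np.broadcast_to(z,len(u))-c[2])/d[:,2])[:,None]
def proj(s,P):
    return cv2.projectPoints(np.array(P,float).reshape(-1,1,3),np.array(s["rvec"],float),np.array(s["tvec"],float),K(s),np.array(s["dist"],float))[0].reshape(-1,2)
E
python3 - <<'E'
from h import *
s=snap("top","pics/t0.png");print({k:v for k,v in s.items() if k!="image"})
s=snap("side","pics/s0.png");print({k:v for k,v in s.items() if k!="image"})
print(robot.get_obs())
E
```

```text
{'vfov': 49.79943937088075, 'cx': 323.72907482446806, 'cy': 199.1778663721834, 'dist': array([-0.04244293,  0.        ,  0.        ,  0.        ,  0.        ]), 'rvec': array([ 2.12929932, -2.15226699,  0.19145335]), 'tvec': array([-0.0461002 ,  0.5281513 ,  0.87137605])}
{'vfov': 42.66824531069566, 'cx': 317.97477348658435, 'cy': 202.55594179706105, 'dist': array([-0.05126908,  0.        ,  0.        ,  0.        ,  0.        ]), 'rvec': array([ 0.09399982, -2.91151438,  1.10671702]), 'tvec': array([0.49905871, 0.09293939, 0.99845711])}
{'t': 0.1, 'joint_positions': array([-1.35353804,  0.42666994,  0.07382732,  1.60650686, -0.0341045 ,
        1.11080238, -0.06712376]), 'joint_velocities': array([ 0.00099767, -0.00258902,  0.00136339, -0.00054842, -0.00071104,
        0.00027172, -0.00010962]), 'effort': array([ 9.51733673e-03, -9.37462163e+01,  3.67842481e+00, -4.55035865e+01,
       -4.82872850e-02,  1.68276730e-02,  8.18155195e-05]), 'eef_pos': array([0.24192049, 0.62975163, 0.2048605 ]), 'orientation': array([ 1.82369242e-01,  9.83229953e-01, -5.59606888e-04, -7.11140669e-05]), 'force': array([0.30353205, 0.42101736, 0.80672194]), 'wrist_torque': array([ 0.01542905, -0.02335931, -0.0411074 ]), 'grasp_force': 0.0, 'finger_gap': 0.09413572945902594}
```

View pics/t0.png

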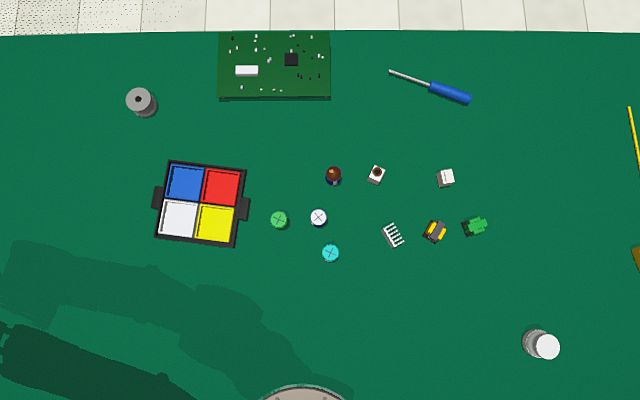

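View pics/s0.png

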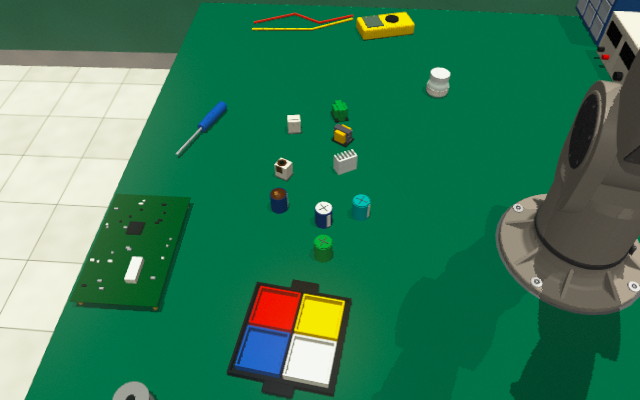

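Candidates in the top picture:
- **Capacitor:** silver top (318,217), swollen brown (334,175), green (279,219), turquoise (330,253). I choose (318,217).
- **Relay:** clean (446,178), scorched (376,174). I choose (446,178).
- **Heat sink:** only (392,235).
- **Transformer:** yellow (435,231), green (475,226). I choose (435,231).

Bins: blue (185,183), red (222,187), white (179,219), yellow (215,224). I'll check these choices in one close crop.

Run:
```python
from h import *
a=cv2.imread("pics/t0.png")[155:275,265:495]
a=cv2.resize(a,(798,417),interpolation=cv2.INTER_CUBIC)
b=cv2.imread("pics/s0.png")[95:225,260:380]
cv2.imwrite("pics/c0.png",a)
```

```text
(no output)
```

View pics/c0.png

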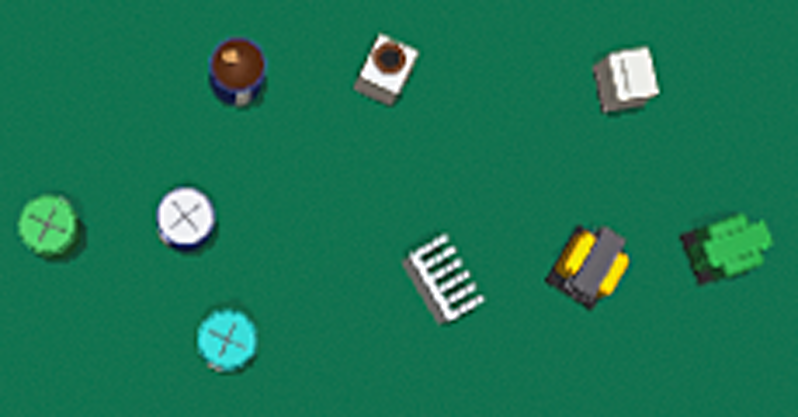

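```bash
cat >> h.py <<'E'
def box(x,y,th,a,b,z0,z1):
    c=np.array([[1,1],[-1,1],[-1,-1],[1,-1]])*[a/2,b/2]; r=np.array([[np.cos(th),-np.sin(th)],[np.sin(th),np.cos(th)]])
    p=c@r.T+[x,y]; return np.r_[np.c_[p,[z0]*4],np.c_[p,[z1]*4]]
def draw(im,s,B,sc,off,col):
    q=((proj(s,B)-off)*sc).astype(int)
    for i in range(4):
        cv2.line(im,q[4+i],q[4+(i+1)%4],col,1,cv2.LINE_AA)
        cv2.line(im,q[i],q[(i+1)%4],col,1,cv2.LINE_AA)
E
python3 - <<'E'
from h import *
s=snap("top");sd=snap("side")
g=lambda L:[((x+.5)/3.4696-.5+265,(y+.5)/3.475-.5+155) for x,y in L]
def rect(L,z):
    P=ray(s,g(L),z)[:,:2]; return P.mean(0),P,[np.linalg.norm(P[i]-P[i-1]).round(4) for i in range(4)]
print("cap",ray(s,g([(186,216)]),.045))
out={}
for n,L,z in [("relay",[(611,53),(649,47),(660,97),(619,104)],.038),("sink",[(408,252),(447,320),(482,298),(445,237)],.04),("tr",[(606,228),(625,236),(598,298),(577,290)],.036)]:
    c,P,l=rect(L,z); 
    d=(P[3]-P[0]+P[2]-P[1]) if n!="sink" else (P[1]-P[0]+P[2]-P[3]); th=np.arctan2(d[1],d[0]); out[n]=(*c,th); print(n,c.round(4),th.round(3),l)
hsv=cv2.cvtColor(s["image"],cv2.COLOR_RGB2HSV).astype(int); H,S,V=[hsv[...,i] for i in range(3)]
reg=np.zeros(H.shape,bool);reg[155:255,150:255]=1
C={}
for n,m in dict(red=((H<8)|(H>172))&(S>150)&(V>90),blue=(H>100)&(H<125)&(S>120)&(V>90),yellow=(H>22)&(H<35)&(S>150)&(V>90),white=(S<60)&(V>120)).items():
    m=(m&reg).astype(np.uint8); (c,wh,a)=cv2.minAreaRect(np.argwhere(m)[:,::-1].astype(np.float32)); C[n]=ray(s,[c],.02)[0]; print(n,C[n].round(4),c,wh,a)
cap=ray(s,g([(186,216)]),.045)[0]
dims=dict(relay=(.03,.026,.038),sink=(.045,.025,.04),tr=(.042,.016,.036))
def over(s,u0,v0,u1,v1,sc):
    im=cv2.resize(s["image"][v0:v1,u0:u1,::-1].copy(),None,fx=sc,fy=sc,interpolation=cv2.INTER_CUBIC)
    off=np.array([u0-.5,v0-.5])
    for n in dims: a,b,h=dims[n]; draw(im,s,box(*out[n],a,b,0,h),sc,off,(255,0,255))
    draw(im,s,box(cap[0],cap[1],0,.035,.035,0,.045),sc,off,(0,0,255))
    cc=sum(C.values())/4
    e=(C["red"]-C["blue"]);th=np.arctan2(e[1],e[0])
    draw(im,s,box(cc[0],cc[1],th,.154,.154,.004,.02),sc,off,(255,0,255))
    return im
a=over(s,150,150,490,260,2.35);b=over(sd,225,90,375,400,1.6)
cv2.imwrite("pics/o1.png",a);cv2.imwrite("pics/o2.png",b)
E
```

```text
cap [[ 0.48992515 -0.03976475  0.045     ]]
relay [ 0.5765 -0.3217] -3.017 [np.float64(0.0328), np.float64(0.0246), np.float64(0.0325), np.float64(0.0265)]
sink [ 0.4518 -0.1974] -2.638 [np.float64(0.0247), np.float64(0.0472), np.float64(0.0255), np.float64(0.043)]
tr [ 0.4594 -0.2948] 2.668 [np.float64(0.0429), np.float64(0.0126), np.float64(0.0423), np.float64(0.0137)]
red [0.5617 0.1754 0.02  ] (219.78321838378906, 186.65895080566406) (35.35329818725586, 34.82109832763672) 8.746162414550781
blue [0.5731 0.2545 0.02  ] (184.0087432861328, 181.9344940185547) (35.02338409423828, 34.36256408691406) 7.594643592834473
yellow [0.4827 0.1859 0.02  ] (213.9132843017578, 222.5635528564453) (35.581382751464844, 35.65740966796875) 8.746162414550781
white [0.494  0.2659 0.02  ] (177.2972869873047, 217.71621704101562) (34.68818664550781, 36.16777801513672) 9.462322235107422
```

View pics/o1.png

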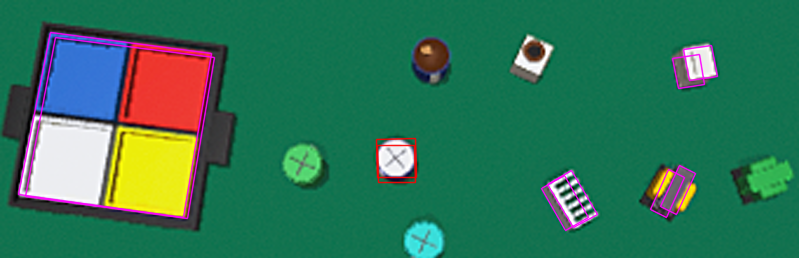

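View pics/o2.png

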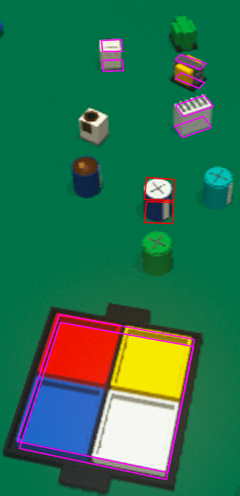

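The crop confirms the choices: the silver-topped capacitor, the clean relay and the yellow transformer. The wireframes match in both views. In the top overlay the capacitor is at (396,158), the sink at (569,200), the transformer at (671,192), the relay at (700,65) and the caddy at (115,125). First I move towards the caddy.

```bash
cat > go.py <<'E'
import sys
from h import *
# usage: go.py x y z [yaw_deg of tool y]; prints shift in tool axes
o=robot.get_obs(); M=R.from_quat(o["orientation"]).as_matrix(); yaw=np.degrees(np.arctan2(M[1,1],M[0,1]))
a=[float(v) for v in sys.argv[1:]]
d=M.T@(np.array(a[:3])-o["eef_pos"])
rz=0
if len(a)>3: rz=-np.radians((a[3]-yaw+180)%360-180)
print("t",round(o["t"],2),"pos",o["eef_pos"].round(4),"yaw",yaw.round(1),"tilt",M[2].round(3),"d",d.round(4),"len",np.linalg.norm(d).round(3),"rz",round(rz,3),"q",o["joint_positions"].round(2),"gap",o["finger_gap"].round(3),"F",round(o["grasp_force"],1))
E
m='python3 -m handwheel'
for i in 1 2 3; do python3 -m handwheel '[[0.065,-0.035,-0.023,0.002,0,0,0],[0.065,-0.07,-0.047,0.004,0,0,0],[0.065,-0.105,-0.07,0.006,0,0,0],[0.065,-0.139,-0.093,0.008,0,0,0]]'; done
python3 go.py 0.490 -0.040 0.12
```

```text
t: 0.53
eef_pos: [0.3387, 0.4923, 0.1972]
orientation: [0.182, 0.983, -0.0, -0.0]
force: [1.9, 0.0, 0.8]
finger_gap: 0.0708
grasp_force: 0.0
t: 0.87
eef_pos: [0.4348, 0.3561, 0.1896]
orientation: [0.182, 0.983, 0.0, 0.0]
force: [1.9, 1.1, -0.0]
finger_gap: 0.0651
grasp_force: 0.0
t: 1.2
eef_pos: [0.5307, 0.2201, 0.1817]
orientation: [0.182, 0.983, 0.0, 0.0]
force: [0.6, 0.6, -0.3]
finger_gap: 0.065
grasp_force: 0.0Traceback (most recent call last):
  File "go.py", line 9, in <module>
    print("t",round(o["t"],2),"pos",o["eef_pos"].round(4),"yaw",yaw.round(1),"tilt",M[2].round(3),"d",d.round(4),"len",np.linalg.norm(d).round(3),"rz",round(rz,3),"q",o["joint_positions"].round(2),"gap",o["finger_gap"].round(3),"F",round(o["grasp_force"],1))
                                                                                                                                                                                                           ^^^^^^^^^^^^^^^^^^^^^
AttributeError: 'float' object has no attribute 'round'
```

```bash
sed -i 's/o\["finger_gap"\].round(3)/round(float(o["finger_gap"]),4)/' go.py
for i in 1 2; do python3 -m handwheel '[[0.065,-0.007,-0.032,0.008,0,0,0],[0.065,-0.014,-0.065,0.016,0,0,0],[0.065,-0.021,-0.097,0.024,0,0,0],[0.065,-0.028,-0.129,0.031,0,0,0],[0.065,-0.028,-0.129,0.031,0,0,0]]' >/dev/null; done
python3 go.py 0.490 -0.040 0.015
python3 - <<'E'
from h import *
s=snap("top");im=s["image"][150:280,250:410,::-1]
cv2.imwrite("pics/a1.png",cv2.resize(im,None,fx=4,fy=4,interpolation=cv2.INTER_CUBIC))
E
```

```text
t 2.03 pos [ 0.4878 -0.0446  0.1187] yaw 68.6 tilt [ 0.001 -0.002 -1.   ] d [-0.0005  0.0053  0.1037] len 0.104 rz 0 q [-0.38  0.24  0.39  2.11 -0.12  0.81  1.28] gap 0.0646 F 0.0
```

View pics/a1.png

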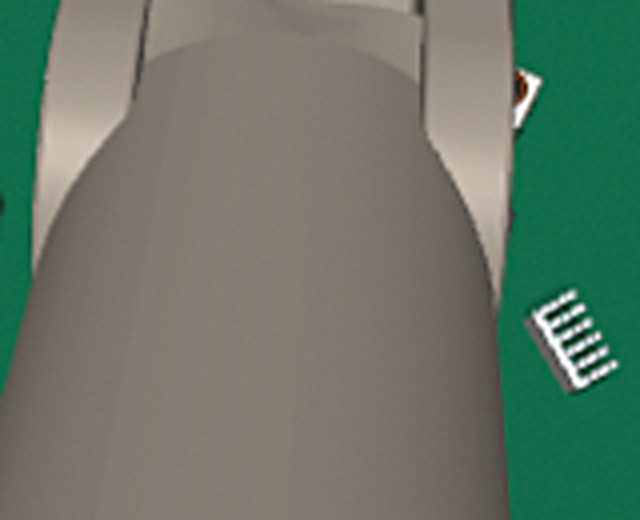

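The arm hides the capacitor from the top camera, so I settle one row and use the measured pose.

```bash
python3 -m handwheel '[[0.065,0,0,0,0,0,0],[0.065,0,0,0,0,0,0]]' | sed -n 1,3p
python3 go.py 0.490 -0.040 0.015
```

```text
t: 2.25
eef_pos: [0.4901, -0.038, 0.1198]
orientation: [0.182, 0.983, 0.0, 0.0]
t 2.25 pos [ 0.4901 -0.038   0.1198] yaw 69.0 tilt [-0.  0. -1.] d [-0.0006 -0.0019  0.1048] len 0.105 rz 0 q [-0.38  0.24  0.38  2.11 -0.12  0.81  1.28] gap 0.0647 F 0.0
```

```bash
python3 -m handwheel '[[0.065,0,0,0.035,0,0,0],[0.065,0,0,0.07,0,0,0],[0.065,0,0,0.09,0,0,0],[0.065,0,0,0.105,0,0,0],[0.065,0,0,0.105,0,0,0]]' >/dev/null
python3 go.py 0.490 -0.040 0.015
python3 -m handwheel '[[0.02,0,0,0,0,0,0],[0.02,0,0,0,0,0,0],[0.02,0,0,0,0,0,0],[0.02,0,0,0,0,0,0],[0.02,0,0,0,0,0,0]]' 20
python3 -m handwheel '[[0.02,0,0,-0.03,0,0,0],[0.02,0,0,-0.065,0,0,0],[0.02,0,0,-0.1,0,0,0],[0.02,0,0,-0.12,0,0,0],[0.02,0,0,-0.12,0,0,0]]'
python3 go.py 0.5617 0.1754 0.135
```

```text
t 2.67 pos [ 0.4883 -0.0377  0.0122] yaw 69.1 tilt [ 0.003 -0.002 -1.   ] d [-0.0024 -0.0016 -0.0028] len 0.004 rz 0 q [-0.32  0.43  0.31  2.18 -0.24  0.57  1.38] gap 0.0647 F 0.0
t: 3.08
eef_pos: [0.4902, -0.0388, 0.0154]
orientation: [0.182, 0.983, 0.0, 0.001]
force: [-0.3, -1.3, 1.0]
finger_gap: 0.0351
grasp_force: 0.5
t: 3.5
eef_pos: [0.492, -0.0389, 0.139]
orientation: [0.183, 0.983, 0.001, 0.003]
force: [0.4, 0.0, -0.1]
finger_gap: 0.0347
grasp_force: 20.0
t 3.5 pos [ 0.492  -0.0389  0.139 ] yaw 69.0 tilt [-0.006  0.004 -1.   ] d [0.0119 0.2251 0.0048] len 0.225 rz 0 q [-0.4   0.21  0.4   2.1  -0.11  0.85  1.27] gap 0.0347 F 20.0
```

```bash
for i in 1 2; do python3 -m handwheel '[[0.02,0.002,0.03,0,0,0,0],[0.02,0.004,0.065,0,0,0,0],[0.02,0.006,0.095,0,0,0,0],[0.02,0.006,0.1125,0,0,0,0],[0.02,0.006,0.1125,0,0,0,0]]' >/dev/null; done
python3 -m handwheel '[[0.02,0,0,0.02,0,0,0],[0.02,0,0,0.04,0,0,0],[0.02,0,0,0.06,0,0,0],[0.02,0,0,0.06,0,0,0],[0.02,0,0,0.06,0,0,0]]'
python3 go.py 0.5617 0.1754 0.024
python3 - <<'E'
from h import *
s=snap("side");im=s["image"][230:400,200:380,::-1]
cv2.imwrite("pics/a2.png",cv2.resize(im,None,fx=3.4,fy=3.4,interpolation=cv2.INTER_CUBIC))
E
```

```text
t: 4.75
eef_pos: [0.5585, 0.1739, 0.074]
orientation: [0.183, 0.983, -0.001, -0.001]
force: [0.7, 0.0, -0.2]
finger_gap: 0.0346
grasp_force: 20.0
t 4.75 pos [0.5585 0.1739 0.074 ] yaw 68.9 tilt [ 0.001 -0.002 -1.   ] d [-0.0025  0.0027  0.05  ] len 0.05 rz 0 q [-0.63  0.45  0.28  1.93 -0.17  0.79  0.94] gap 0.0346 F 20.0
```

View pics/a2.png

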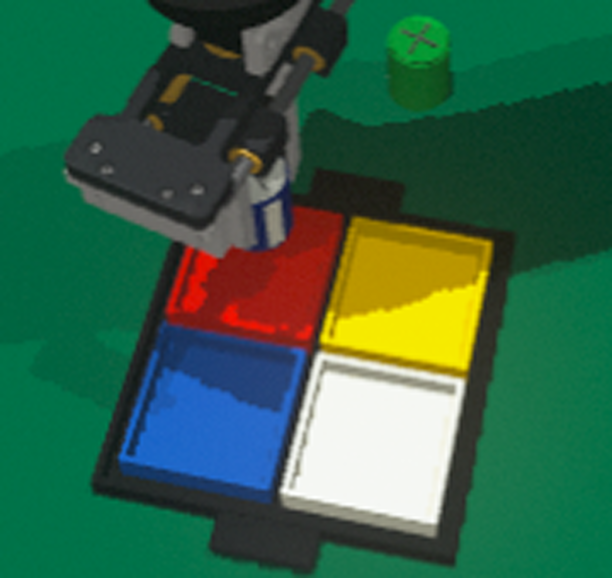

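The picture shows the capacitor gripped upright at about (262,220), over the red bin. Now I lower it.

```bash
python3 -m handwheel '[[0.02,-0.002,0.002,0.025,0,0,0],[0.02,-0.002,0.002,0.04,0,0,0],[0.02,-0.002,0.002,0.046,0,0,0],[0.02,-0.002,0.002,0.049,0,0,0],[0.02,-0.002,0.002,0.049,0,0,0]]'
python3 -m handwheel '[[0.02,0,0,0,0,0,0],[0.02,0,0,0.001,0,0,0],[0.02,0,0,0.002,0,0,0]]'
```

```text
t: 5.22
eef_pos: [0.562, 0.1764, 0.0262]
orientation: [0.183, 0.983, 0.0, 0.0]
force: [-0.0, 0.1, -0.7]
finger_gap: 0.0347
grasp_force: 20.0
t: 5.47
eef_pos: [0.5622, 0.1767, 0.0244]
orientation: [0.182, 0.983, 0.0, 0.001]
force: [-0.6, -0.8, -0.6]
finger_gap: 0.0345
grasp_force: 20.0
```

```bash
python3 -m handwheel '[[0.02,0,0,0.001,0,0,0],[0.02,0,0,0.002,0,0,0],[0.02,0,0,0.002,0,0,0]]' | sed -n '2p;4p'
python3 -m handwheel '[[0.06,0,0,0,0,0,0],[0.06,0,0,0,0,0,0],[0.06,0,0,0,0,0,0],[0.06,0,0,0,0,0,0]]' | sed -n '2p;4,6p'
python3 -m handwheel '[[0.06,0,0,-0.02,0,0,0],[0.06,0,0,-0.06,0,0,0],[0.06,0,0,-0.1,0,0,0],[0.06,0,0,-0.11,0,0,0],[0.06,0,0,-0.11,0,0,0]]' >/dev/null
python3 go.py 0.4518 -0.1974 0.12 -61.15
```

```text
eef_pos: [0.562, 0.1766, 0.0223]
force: [-3.5, -2.1, 10.8]
eef_pos: [0.5617, 0.1765, 0.0215]
force: [-0.2, 0.2, 0.5]
finger_gap: 0.0581
grasp_force: 0.0
t 6.47 pos [0.5636 0.1772 0.1351] yaw 69.0 tilt [-0.004  0.004 -1.   ] d [-0.03   -0.3898  0.0136] len 0.391 rz 2.271 q [-0.66  0.37  0.31  1.89 -0.14  0.9   0.92] gap 0.06 F 0.0
```

```bash
python3 -m handwheel '[[0.06,-0.003,-0.039,0.001,0,0,0.12],[0.06,-0.006,-0.078,0.003,0,0,0.24],[0.06,-0.009,-0.117,0.004,0,0,0.36],[0.06,-0.012,-0.156,0.006,0,0,0.48],[0.06,-0.015,-0.195,0.007,0,0,0.6]]' >/dev/null
python3 -m handwheel '[[0.06,-0.024,-0.03,0.001,0,0,0.12],[0.06,-0.049,-0.061,0.003,0,0,0.24],[0.06,-0.073,-0.091,0.004,0,0,0.36],[0.06,-0.098,-0.122,0.006,0,0,0.48],[0.06,-0.122,-0.152,0.007,0,0,0.6]]' >/dev/null
python3 -m handwheel '[[0.06,0,0,0,0,0,0.12],[0.06,0,0,0,0,0,0.24],[0.06,0,0,0,0,0,0.36],[0.06,0,0,0,0,0,0.48],[0.06,0,0,0,0,0,0.6]]' >/dev/null
python3 -m handwheel '[[0.06,0,0,0,0,0,0.12],[0.06,0,0,0,0,0,0.24],[0.06,0,0,0,0,0,0.36],[0.06,0,0,0,0,0,0.471],[0.06,0,0,0,0,0,0.471]]' >/dev/null
python3 go.py 0.4518 -0.1974 0.014 -61.15
```

```text
t 8.13 pos [ 0.4496 -0.1975  0.1169] yaw -61.5 tilt [-0.002  0.    -1.   ] d [0.0022 0.0009 0.1029] len 0.103 rz -0.005 q [-0.51  0.36  0.97  2.13 -0.4   0.84 -0.37] gap 0.0601 F 0.0
```

```bash
python3 -m handwheel '[[0.06,0,0,0.035,0,0,0],[0.06,0,0,0.07,0,0,0],[0.06,0,0,0.095,0,0,0],[0.06,0,0,0.103,0,0,0],[0.06,0,0,0.103,0,0,0]]' >/dev/null
python3 -m handwheel '[[0.06,0,0,0,0,0,0]]' >/dev/null
python3 go.py 0.4518 -0.1974 0.014 -61.15
python3 - <<'E'
from h import *
s=snap("side");im=s["image"][90:230,250:420,::-1]
cv2.imwrite("pics/a3.png",cv2.resize(im,None,fx=4,fy=4,interpolation=cv2.INTER_CUBIC))
E
```

```text
t 8.63 pos [ 0.4499 -0.1982  0.0151] yaw -61.1 tilt [-0.001  0.    -1.   ] d [0.0021 0.0002 0.0011] len 0.002 rz 0.001 q [-0.32  0.53  0.76  2.19 -0.62  0.64 -0.19] gap 0.0597 F 0.0
```

View pics/a3.png

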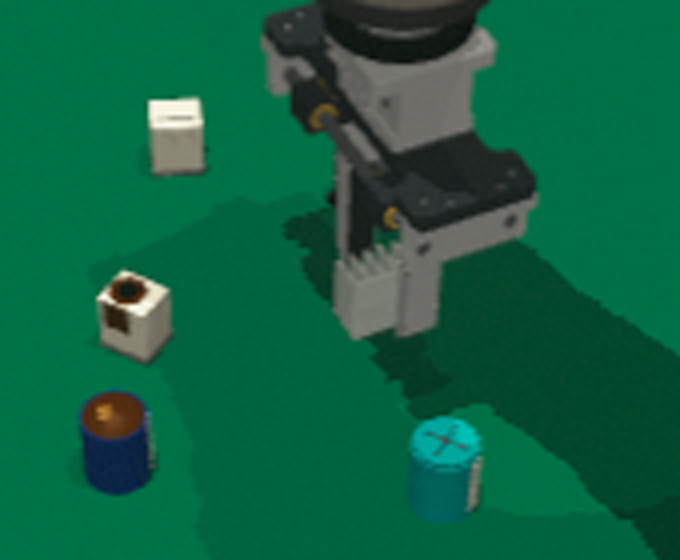

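The fingers straddle the sink at about (370,290). The failed parts stand untouched at (115,440) and (135,315). I close and lift.

```bash
python3 -m handwheel '[[0.01,0.002,0,0.001,0,0,0],[0.01,0.002,0,0.001,0,0,0],[0.01,0.002,0,0.001,0,0,0],[0.01,0.002,0,0.001,0,0,0],[0.01,0.002,0,0.001,0,0,0]]' 25 >/dev/null
python3 -m handwheel '[[0.01,0,0,0,0,0,0],[0.01,0,0,0,0,0,0],[0.01,0,0,0,0,0,0]]' | sed -n '2p;4,6p'
python3 -m handwheel '[[0.01,0,0,-0.03,0,0,0],[0.01,0,0,-0.065,0,0,0],[0.01,0,0,-0.1,0,0,0],[0.01,0,0,-0.11,0,0,0],[0.01,0,0,-0.11,0,0,0]]' >/dev/null
python3 go.py 0.4827 0.1859 0.125
```

```text
eef_pos: [0.452, -0.1967, 0.0138]
force: [0.1, 0.8, 6.9]
finger_gap: 0.0253
grasp_force: 25.0
t 9.77 pos [ 0.4531 -0.1968  0.1257] yaw -61.1 tilt [ 0.004  0.002 -1.   ] d [ 0.2108 -0.3208  0.0009] len 0.384 rz 0 q [-0.53  0.35  0.99  2.13 -0.39  0.85 -0.37] gap 0.025 F 25.0
```

```bash
for i in 1 2 3; do python3 -m handwheel '[[0.01,0.02,-0.03,0,0,0,0],[0.01,0.042,-0.064,0,0,0,0],[0.01,0.062,-0.095,0,0,0,0],[0.01,0.0703,-0.1069,0,0,0,0]]' >/dev/null; done
python3 -m handwheel '[[0.01,0,0,0.02,0,0,0],[0.01,0,0,0.05,0,0,0],[0.01,0,0,0.08,0,0,0],[0.01,0,0,0.09,0,0,0],[0.01,0,0,0.09,0,0,0]]' >/dev/null
python3 go.py 0.4827 0.1859 0.0215
```

```text
t 11.18 pos [0.4801 0.1844 0.0312] yaw -61.2 tilt [-0.005  0.001 -1.   ] d [ 0.0031 -0.0001  0.0097] len 0.01 rz 0 q [-1.12  0.54  0.8   2.13 -0.6   0.71 -0.98] gap 0.0248 F 25.0
```

```bash
python3 -m handwheel '[[0.01,0.001,0,0.004,0,0,0],[0.01,0.001,0,0.008,0,0,0],[0.01,0.001,0,0.01,0,0,0],[0.01,0.001,0,0.01,0,0,0]]' | sed -n '2p;4p'
python3 -m handwheel '[[0.05,0,0,0,0,0,0],[0.05,0,0,0,0,0,0],[0.05,0,0,0,0,0,0],[0.05,0,0,0,0,0,0]]' | sed -n '2p;4,6p'
python3 -m handwheel '[[0.05,0,0,-0.02,0,0,0],[0.05,0,0,-0.06,0,0,0],[0.05,0,0,-0.1,0,0,0],[0.05,0,0,-0.11,0,0,0],[0.05,0,0,-0.11,0,0,0]]' >/dev/null
python3 go.py 0.4594 -0.2948 0.125 62.9; python3 go.py 0.4594 -0.2948 0.125 -117.1;python3 go.py 0.5765 -0.3217 0.125 7.1
```

```text
eef_pos: [0.4828, 0.1868, 0.024]
force: [-1.0, 0.1, -1.1]
eef_pos: [0.4826, 0.1867, 0.0239]
force: [0.1, 0.1, 0.1]
finger_gap: 0.0476
grasp_force: 0.0
t 12.27 pos [0.4839 0.1874 0.1363] yaw -61.1 tilt [ 0.004 -0.001 -1.   ] d [-0.2544  0.4104  0.0096] len 0.483 rz -2.165 q [-1.28  0.39  0.99  2.06 -0.42  0.9  -1.13] gap 0.0499 F 0.0
t 12.27 pos [0.4839 0.1874 0.1363] yaw -61.1 tilt [ 0.004 -0.001 -1.   ] d [-0.2544  0.4104  0.0096] len 0.483 rz 0.977 q [-1.28  0.39  0.99  2.06 -0.42  0.9  -1.13] gap 0.0499 F 0.0
t 12.27 pos [0.4839 0.1874 0.1363] yaw -61.1 tilt [ 0.004 -0.001 -1.   ] d [-0.1648  0.4905  0.0099] len 0.518 rz -1.191 q [-1.28  0.39  0.99  2.06 -0.42  0.9  -1.13] gap 0.0499 F 0.0
```

```bash
for i in 1 2 3; do python3 -m handwheel '[[0.06,-0.012,0.036,0.001,0,0,0],[0.06,-0.025,0.073,0.001,0,0,0],[0.06,-0.037,0.11,0.002,0,0,0],[0.06,-0.049,0.147,0.003,0,0,0],[0.06,-0.055,0.1635,0.003,0,0,0]]' >/dev/null; done
for i in 1 2; do python3 -m handwheel '[[0.06,0,0,0,0,0,-0.12],[0.06,0,0,0,0,0,-0.24],[0.06,0,0,0,0,0,-0.36],[0.06,0,0,0,0,0,-0.48],[0.06,0,0,0,0,0,-0.595]]' >/dev/null; done
python3 -m handwheel '[[0.06,0,0,0,0,0,0],[0.06,0,0,0,0,0,0]]' >/dev/null
python3 go.py 0.5765 -0.3217 0.014 7.1
```

```text
t 14.52 pos [ 0.5744 -0.3226  0.1237] yaw 6.8 tilt [ 0.001 -0.001 -1.   ] d [0.0005 0.0022 0.1097] len 0.11 rz -0.005 q [ 0.03  0.53  0.53  1.74 -0.32  0.96  0.81] gap 0.0598 F 0.0
```

```bash
python3 -m handwheel '[[0.06,0,0.001,0.035,0,0,0],[0.06,0,0.001,0.07,0,0,0],[0.06,0,0.001,0.1,0,0,0],[0.06,0,0.001,0.11,0,0,0],[0.06,0,0.001,0.11,0,0,0]]' >/dev/null
python3 -m handwheel '[[0.06,0,0,0,0,0,0]]' >/dev/null
python3 go.py 0.5765 -0.3217 0.014 7.1
python3 -m handwheel '[[0.01,0,0,0,0,0,0],[0.01,0,0,0,0,0,0],[0.01,0,0,0,0,0,0],[0.01,0,0,0,0,0,0],[0.01,0,0,0,0,0,0]]' 25 >/dev/null
python3 -m handwheel '[[0.01,0,0,0,0,0,0],[0.01,0,0,0,0,0,0],[0.01,0,0,0,0,0,0]]' | sed -n '2p;4,6p'
python3 -m handwheel '[[0.01,0,0,-0.03,0,0,0],[0.01,0,0,-0.065,0,0,0],[0.01,0,0,-0.1,0,0,0],[0.01,0,0,-0.11,0,0,0],[0.01,0,0,-0.11,0,0,0]]' >/dev/null
python3 go.py 0.5731 0.2545 0.135
```

```text
t 15.02 pos [ 0.5758 -0.323   0.015 ] yaw 6.9 tilt [-0.    -0.001 -1.   ] d [0.0012 0.0009 0.001 ] len 0.002 rz -0.003 q [ 0.08  0.66  0.46  1.79 -0.4   0.78  0.87] gap 0.0601 F 0.0
eef_pos: [0.5762, -0.3227, 0.0153]
force: [-0.3, 1.6, 7.9]
finger_gap: 0.0298
grasp_force: 25.0
t 16.1 pos [ 0.5772 -0.3235  0.128 ] yaw 7.0 tilt [-0.002  0.004 -1.   ] d [ 0.5741  0.0667 -0.008 ] len 0.578 rz 0 q [ 0.02  0.53  0.54  1.73 -0.32  0.96  0.81] gap 0.0298 F 25.0
```

```bash
for i in 1 2 3 4; do python3 -m handwheel '[[0.01,0.03,0.003,0,0,0,0],[0.01,0.068,0.008,-0.001,0,0,0],[0.01,0.106,0.012,-0.002,0,0,0],[0.01,0.1435,0.0167,-0.002,0,0,0]]' >/dev/null; done
python3 -m handwheel '[[0.01,0,0,0.01,0,0,0],[0.01,0,0,0.04,0,0,0],[0.01,0,0,0.075,0,0,0],[0.01,0,0,0.095,0,0,0],[0.01,0,0,0.095,0,0,0]]' >/dev/null
python3 -m handwheel '[[0.01,0,0,0,0,0,0]]' >/dev/null
python3 go.py 0.5731 0.2545 0.023
```

```text
t 17.93 pos [0.5708 0.2543 0.0363] yaw 7.0 tilt [-0.002 -0.003 -1.   ] d [-0.0001  0.0024  0.0133] len 0.013 rz 0 q [-0.82  0.57  0.4   1.87 -0.31  0.77 -0.13] gap 0.0303 F 25.0
```

```bash
python3 -m handwheel '[[0.01,0,0.002,0.005,0,0,0],[0.01,0,0.002,0.01,0,0,0],[0.01,0,0.002,0.0125,0,0,0],[0.01,0,0.002,0.0125,0,0,0]]' | sed -n '2p;4p'
python3 -m handwheel '[[0.05,0,0,0,0,0,0],[0.05,0,0,0,0,0,0],[0.05,0,0,0,0,0,0],[0.05,0,0,0,0,0,0]]' | sed -n '2p;4,6p'
python3 -m handwheel '[[0.05,0,0,-0.02,0,0,0],[0.05,0,0,-0.06,0,0,0],[0.05,0,0,-0.1,0,0,0],[0.05,0,0,-0.11,0,0,0],[0.05,0,0,-0.11,0,0,0]]' >/dev/null
python3 go.py 0.4594 -0.2948 0.125 62.9
```

```text
eef_pos: [0.5737, 0.2556, 0.0252]
force: [0.7, -0.7, -0.6]
eef_pos: [0.5738, 0.2556, 0.0254]
force: [-0.0, 0.4, 0.1]
finger_gap: 0.0489
grasp_force: 0.0
t 19.02 pos [0.5755 0.2564 0.1389] yaw 7.0 tilt [ 0.003  0.005 -1.   ] d [-0.5328 -0.1828  0.0115] len 0.563 rz -0.975 q [-0.87  0.45  0.46  1.8  -0.24  0.95 -0.18] gap 0.0501 F 0.0
```

```bash
for i in 1 2 3 4; do python3 -m handwheel '[[0.065,-0.03,-0.01,0.001,0,0,0],[0.065,-0.067,-0.023,0.002,0,0,0],[0.065,-0.104,-0.036,0.003,0,0,0],[0.065,-0.1332,-0.0457,0.003,0,0,0]]' >/dev/null; done
python3 -m handwheel '[[0.065,0,0,0,0,0,-0.12],[0.065,0,0,0,0,0,-0.24],[0.065,0,0,0,0,0,-0.36],[0.065,0,0,0,0,0,-0.48],[0.065,0,0,0,0,0,-0.5]]' >/dev/null
python3 -m handwheel '[[0.065,0,0,0,0,0,-0.12],[0.065,0,0,0,0,0,-0.24],[0.065,0,0,0,0,0,-0.36],[0.065,0,0,0,0,0,-0.475],[0.065,0,0,0,0,0,-0.475]]' >/dev/null
python3 -m handwheel '[[0.065,0,0,0,0,0,0]]' >/dev/null
python3 go.py 0.4594 -0.2948 0.014 62.9
```

```text
t 21.27 pos [ 0.4573 -0.2957  0.1228] yaw 62.6 tilt [ 0.  0. -1.] d [-0.0015  0.0017  0.1088] len 0.109 rz -0.006 q [ 0.12  0.33  0.4   2.   -0.17  0.85  1.71] gap 0.065 F 0.0
```

```bash
python3 -m handwheel '[[0.065,-0.001,0.001,0.035,0,0,0],[0.065,-0.001,0.001,0.07,0,0,0],[0.065,-0.001,0.001,0.1,0,0,0],[0.065,-0.001,0.001,0.109,0,0,0],[0.065,-0.001,0.001,0.109,0,0,0]]' >/dev/null
python3 -m handwheel '[[0.065,0,0,0,0,0,0]]' >/dev/null
python3 go.py 0.4594 -0.2948 0.014 62.9
python3 -m handwheel '[[0.01,0,0,0,0,0,0],[0.01,0,0,0,0,0,0],[0.01,0,0,0,0,0,0],[0.01,0,0,0,0,0,0],[0.01,0,0,0,0,0,0]]' 35 >/dev/null
python3 -m handwheel '[[0.01,0,0,0,0,0,0],[0.01,0,0,0,0,0,0],[0.01,0,0,0,0,0,0]]' | sed -n '2p;4,6p'
python3 -m handwheel '[[0.01,0,0,-0.03,0,0,0],[0.01,0,0,-0.065,0,0,0],[0.01,0,0,-0.1,0,0,0],[0.01,0,0,-0.11,0,0,0],[0.01,0,0,-0.11,0,0,0]]' >/dev/null
python3 go.py 0.494 0.2659 0.135
python3 - <<'E'
from h import *
s=snap("side");im=s["image"][40:390,200:420,::-1]
cv2.imwrite("pics/a4.png",cv2.resize(im,None,fx=1.7,fy=1.7,interpolation=cv2.INTER_CUBIC))
E
```

```text
t 21.77 pos [ 0.459  -0.2956  0.0147] yaw 62.8 tilt [ 0. -0. -1.] d [0.     0.0009 0.0007] len 0.001 rz -0.003 q [ 0.18  0.49  0.34  2.06 -0.27  0.63  1.8 ] gap 0.065 F 0.0
eef_pos: [0.4594, -0.2952, 0.0147]
force: [-0.6, 3.3, 9.7]
finger_gap: 0.0343
grasp_force: 34.4
t 22.85 pos [ 0.4604 -0.296   0.127 ] yaw 62.9 tilt [-0.005  0.001 -1.   ] d [ 0.226   0.5155 -0.0087] len 0.563 rz 0 q [ 0.11  0.32  0.41  1.99 -0.17  0.85  1.72] gap 0.0341 F 34.4
```

View pics/a4.png

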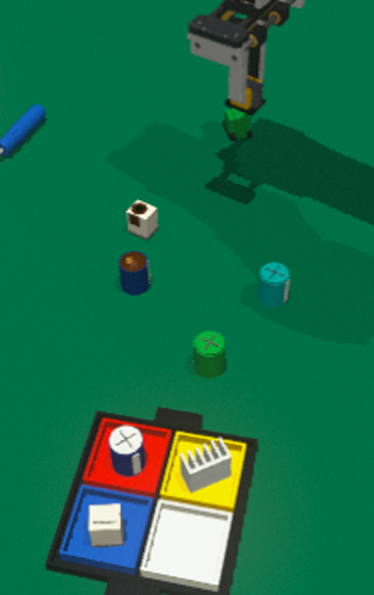

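The picture shows the capacitor (127,450), sink (205,465) and relay (105,525) upright in their bins. The transformer is held at (245,103), in front of the green look-alike at (237,123). Both failed parts stand undisturbed. I carry the transformer to the white bin.

```bash
for i in 1 2 3 4; do python3 -m handwheel '[[0.01,0.012,0.028,0,0,0,0],[0.01,0.027,0.062,-0.001,0,0,0],[0.01,0.042,0.096,-0.002,0,0,0],[0.01,0.0565,0.1289,-0.002,0,0,0]]' >/dev/null; done
python3 -m handwheel '[[0.01,0,0,0.01,0,0,0],[0.01,0,0,0.04,0,0,0],[0.01,0,0,0.075,0,0,0],[0.01,0,0,0.095,0,0,0],[0.01,0,0,0.095,0,0,0]]' >/dev/null
python3 -m handwheel '[[0.01,0,0,0,0,0,0]]' >/dev/null
python3 go.py 0.494 0.2659 0.0225
```

```text
t 24.73 pos [0.4913 0.2658 0.0354] yaw 62.9 tilt [ 0.002 -0.004 -1.   ] d [-0.0023  0.0014  0.0129] len 0.013 rz 0 q [-0.71  0.46  0.12  2.01 -0.08  0.69  0.56] gap 0.0339 F 34.4
```

```bash
python3 -m handwheel '[[0.01,-0.001,0.001,0.005,0,0,0],[0.01,-0.001,0.001,0.01,0,0,0],[0.01,-0.001,0.001,0.0125,0,0,0],[0.01,-0.001,0.001,0.0125,0,0,0]]' | sed -n '2p;4p'
python3 -m handwheel '[[0.05,0,0,0,0,0,0],[0.05,0,0,0,0,0,0],[0.05,0,0,0,0,0,0],[0.05,0,0,0,0,0,0]]' | sed -n '2p;4,6p'
for i in 1 2; do python3 -m handwheel '[[0.05,0,0,-0.02,0,0,0],[0.05,0,0,-0.06,0,0,0],[0.05,0,0,-0.1,0,0,0],[0.05,0,0,-0.11,0,0,0],[0.05,0,0,-0.11,0,0,0]]' >/dev/null; done
python3 -m handwheel '[[0.05,0,0,0,0,0,0],[0.05,0,0,0,0,0,0],[0.05,0,0,0,0,0,0]]' >/dev/null
python3 - <<'E'
from h import *
s=snap("side");im=s["image"][90:400,200:420,::-1]
cv2.imwrite("pics/a5.png",cv2.resize(im,None,fx=1.9,fy=1.9,interpolation=cv2.INTER_CUBIC))
E
```

```text
eef_pos: [0.494, 0.2672, 0.0247]
force: [-0.2, -0.1, -2.4]
eef_pos: [0.494, 0.2672, 0.0249]
force: [0.5, -0.5, -0.3]
finger_gap: 0.0499
grasp_force: 0.0
```

View pics/a5.png

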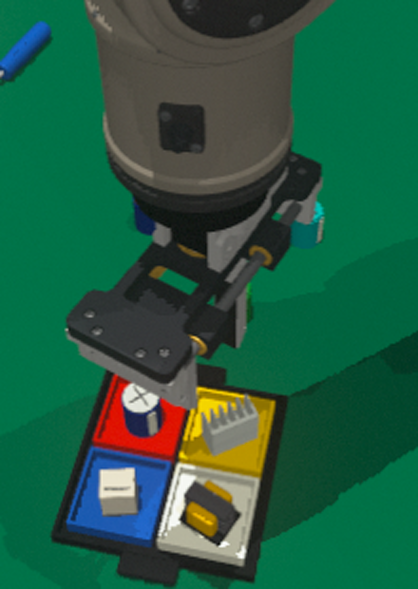

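All four parts stand upright in their own bins: capacitor (142,410), sink (230,425), relay (118,490) and transformer (207,510). The gripper is clear, so I hand in.

```bash
python3 -c "
from plant import hand_in
print(hand_in())"
```

```text
the job is handed in; nothing more can be done
None
```

I handed the job in at about 26 s of the 102 s: in the last picture the capacitor, relay, heat sink and transformer each stood upright in their own bins, and both failed parts were never touched; `hand_in()` gave no verdict.

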